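Switch the microscope lamp selector to slot three

ROBOT

A 6-joint arm with a two-finger parallel gripper is mounted at the origin on the work surface. World frame = base frame: x ahead of the robot, y to its left, z up, the work surface at z = 0. Lengths are in m, angles in degrees, forces in N, time in s.
With the tool pointing down it reaches from about 0.35 to 0.875 m from the base axis. Payload 4.2 kg.
Tool frame: the origin (TCP) lies midway between the tips of the shut fingers; the grasp point (between the pads) lies 19 mm behind it; y points along the fingers, z is the direction in which the jaws open and shut, and the axes are right-handed (so a half turn about y gives the same grasp; the last joint's range is limited). The gripper opens to 87 mm and grips with 3 to 60 N. Pads are 19 mm wide; open, the fingers measure 117 mm over their backs; the gripper's body (75 mm by 190 mm) begins 51 mm behind the grasp point.
Start: joints at [86.723, 22.042, 0.453, 0, -68.411, -14.817], TCP at [0.194, 0.594, 0.223] pointing down, gripper open.
Joint ranges: [-179.83, 179.83], [-69.29, 118.12], [-61.27, 80.66], [-181.25, 117.63], [-171.15, -9.14], [-177.46, 177.46]. Speed limits (degrees/s): [159.86, 159.86, 180, 180, 180, 180].

INTERFACE

Orientations are given as [roll, pitch, yaw] about the fixed x, y, z axes, in that order (R = Rz(yaw) Ry(pitch) Rx(roll)).
In Python, from workcell import env gives the robot as it stands. The module is installed in compiled form; this text tells all that it offers. Calls block until the motion is done:
- env.goto(position, orientation): joint-space move of the TCP to a pose.
- env.move_straight(position, rotation=None, rate=0.15, force_limit=None): straight line of the TCP; rotation=None keeps the orientation; rate is the mean speed in m/s. With force_limit (N) it stops when the force on the tool has changed by that much, and returns True; else False.
- env.set_joints(angles): joint-space move.
- env.gripper_to(opening, grasp_force=None): opening from 0.0 (shut) to 1.0 (fully open); grasp_force is the grip in N (None keeps the last); returns when the fingers have stopped.
- env.dwell(seconds).
- env.inverse_kinematics(position, orientation): joint angles nearest the present ones, or None.
- env.read_state(): the state.
- env.grab_frame(name): name is "scene" or "top"; returns a dict with "image" (420x560x3 uint8, blue, green, red), "fx", "fy", "cx", "cy" (pixels), "D" ([k1, k2, p1, p2, k3] as OpenCV has them; the pictures are not rectified), "position" and "orientation" of the camera in the world. Camera axes: x right, y up, looking along -z (the intrinsics and any distortion apply to the point x, -y, -z); pixel columns grow to the right and rows downward; lengths in m; the calibration is good to about 2 mm. A picture is of the moment at which its call begins. There is no depth.
A pose or a line that the arm cannot do raises env.Unreachable and nothing moves.
- env.close_job(): hands the job in, once; it reports no verdict.
Trained networks look in a picture, given as the dict that the camera call returned (one of the last four; its "shot" number tells which), for a name from the list of things; names that differ only in an ending like _2 or _b are one class to them, and where a whole thing is asked for, a point or a joint stands for the part that bears it (a point fixed in the world has none). Each returns a list of dicts, best first, with "score" (0 to 1); they miss things now and then, are a little off and sometimes report something else, mostly with a low value. They report only what shows in the picture. A call takes as long as a camera call.
- env.search_frame(picture, thing): "xyz" ([x, y, z] in m, in world coordinates, good to about 4 mm: the middle of the surface that is visible of it).
- env.trace(picture, thing): "mask" (420x560 bool, what is visible of it).
The state is a dict: "clock": time; "joint_positions": joint angles; "qvel": joint speeds; "joint_torque": joint torques, N m; "position": TCP position; "tool_rot": TCP orientation; "force": force on the tool from outside, world axes, zero at the start; "wrist_torque": the same for the moment, N m; "opening": opening from 0.0 (shut) to 1.0 (fully open).
Only numpy, scipy, OpenCV 4.12 (cv2) and the standard library are available. Lean on these libraries where they do the work, as an engineer would, in place of code of your own. Each camera call takes 0.05 s, during which the arm holds its last target.

TASK

On the microscope's lamp selector (the white box with the H-shaped gate), push the lever with the fingertips out of the left-hand slots, across to the right, and then forward until it is fully home in the third slot (three dots, forward right), and leave it there with the hand clear. Only push it, gently: do not squeeze the knob or pull it up, do not dip the lever into slot four (back right), and leave the dimmer lever and everything else on the table where they are.

Things in the scene. Friction and masses are not known exactly. Their poses are not given: they have to be found in the camera images.
- console: lamp selector: white box with an aluminium gate plate on top, 170 mm deep (its x) by 160 mm wide (its y), plate top 80 mm above the table; fixed. Origin: centre of its underside. Its +x points forward (away from the robot), +y left; it is turned up to 0.35 rad either way. A steel lever with a black knob stands in the plate's H-shaped opening
- slot3 (a point): point on the plate's top, at the forward end of the third slot (console frame x +17.5, y -15 mm). The H: two slots along x, centred at y = +15 and -15 mm, joined at mid length (x = 0) by a crossbar along y. Black dots number the half-slots: one = forward left, two = back left, three = forward right, four = back right
- handle: the lever's black barrel-shaped knob, 28 mm across, 50 mm long, on a 10 mm steel stick; origin at its centre, z along the stick. The stick pivots on the console's middle axis, 20 mm above the table; the knob's centre is 145 mm and its underside 120 mm from the pivot. Pushing the knob takes about 2 to 3 N and the lever stays where it is left
- shift (a joint): lever tilt forward (+) and back (-) in rad, about the console's y axis; 0 = upright, level with the crossbar; stops at +0.298 and -0.298 (slot ends). The lever can cross only while within about 0.04 of 0
- select (a joint): lever tilt to the right (+, console -y) and left (-) in rad; the left slots are at about -0.26, the right slots at about +0.26; stops at +/-0.275. Knob centre in the console frame: (145 cos(select) sin(shift), -145 sin(select), 20 + 145 cos(select) cos(shift)) mm
- lift (a joint): how far the spring-loaded knob is pulled up along its stick, in m; 0 = down at rest, at most 0.015; starts lifting at about 4 N
- dimmer_bar (a point): centre of the small bar lever (50 x 14 x 16 mm, 120 mm above the table) of the neighbouring lamp dimmer, a white box 130 x 120 mm, 76 mm high, with one straight slot; not part of the job
- slide_box: closed wooden slide box, 30 x 90 x 35 mm; loose bystander; origin: centre of its underside
- dish: shallow glass dish, 80 mm across, 16 mm high; loose bystander; origin: centre of its underside
- jar: amber jar with white lid, 48 mm across, 60 mm high; loose bystander; origin: centre of its underside
- objective: dark metal microscope objective, 36 mm across, 45 mm high, standing; loose bystander; origin: centre of its underside
- specimen: brown rounded mineral specimen, 68 mm across, 42 mm high; loose bystander; origin: centre of its underside
- driver: screwdriver lying flat, 150 mm long; loose bystander

How it is judged (in metres and radians):
On the way:
1. the lever has been brought across into the right-hand side of the gate (value of joint select above 0.2 rad), for 0.1 s.
At the end, for the whole second after the job is handed in: The lever rests in the third slot: tilted forward by more than 0.24 rad (stop at 0.298) and to the right by more than 0.2 rad, still, its knob down (value of joint shift above 0.24 rad and value of joint select above 0.2 rad and velocity of joint shift between -0.05 and 0.05 rad/s and velocity of joint select between -0.05 and 0.05 rad/s and value of joint lift below 0.003 m); the robot touches nothing.
It fails at once if the lever enters slot four (right by more than 0.1 rad and back by more than 0.13 rad) (value of joint select above 0.1 rad and value of joint shift below -0.13 rad).
It fails at once if the knob is pulled up along its stick by more than 5 mm (value of joint lift above 0.005 m).
It fails at once if the fingers squeeze or shove the knob with more than 35 N (contact force between the fingers and handle above 35 N).
It fails at once if the dimmer's bar lever is moved by more than 15 mm (distance of dimmer_bar from where it was at the start of the episode above 0.015 m).
It fails at once if a bystander is moved or lifted by more than 25 mm (distance of any of slide_box, dish, jar, objective, specimen, driver from where it was at the start of the episode above 0.025 m).
It also fails if it takes over 54 s, if anything falls off the work surface, if the arm or the gripper's body presses on something with over 40 N, if the wrist force passes 120 N, or if a joint passes its speed limit or range.

## Working session

There is one attempt and no reset: what is moved stays moved. The work goes in short steps, each a Python script; the robot and the scene stay as the last script left them, time stands still between calls to the robot, and variables do not carry over. Pictures are saved under pics/ and viewed, and the job is handed in when it is done.

```bash
mkdir -p pics; cat > h.py <<'E'
import numpy as np, cv2
from workcell import env
from scipy.spatial.transform import Rotation as R
def camR(o):
    o=np.array(o,float)
    return o if o.shape==(3,3) else R.from_euler('xyz',o,degrees=True).as_matrix()
def proj(f,P):
    Rm=camR(f['orientation']); p=(np.atleast_2d(P)-np.array(f['position']))@Rm
    p=p*[1,-1,-1]
    K=np.array([[f['fx'],0,f['cx']],[0,f['fy'],f['cy']],[0,0,1.]])
    return cv2.projectPoints(p,np.zeros(3),np.zeros(3),K,np.array(f['D'],float))[0].reshape(-1,2)
E
python3 - <<'E'
from h import *
s=env.read_state(); print({k:s[k] for k in('clock','position','tool_rot','force','opening')})
for n in('scene','top'):
    f=env.grab_frame(n); cv2.imwrite(f'pics/{n}0.png',f['image']); print(n,f['position'],f['orientation'],f['fx'],f['D'])
    for t in('console','handle','slot3','dimmer_bar','slide_box','dish','jar','objective','specimen','driver'):
        try: print(t,[(np.round(d['xyz'],3),round(d['score'],2)) for d in env.search_frame(f,t)[:2]])
        except Exception as e: print(t,e)
E
```

```text
{'clock': 0.0, 'position': array([0.19388454, 0.59353222, 0.22144475]), 'tool_rot': array([-8.98740597e+01,  5.43922757e-03,  1.61898914e+02]), 'force': array([ 0.29723927, -0.07904192, -1.13844227]), 'opening': 1.0007189980597067}
scene [ 1.335775   -0.2067353   1.42257881] [ 3.13154166e+01 -1.99086316e-02  7.67910515e+01] 539.6256672249891 [0.06033739 0.         0.         0.         0.        ]
console [(array([0.578, 0.189, 0.084]), 0.85)]
handle [(array([0.561, 0.229, 0.172]), 0.57)]
slot3 [(array([0.563, 0.187, 0.076]), 0.66)]
dimmer_bar [(array([ 0.599, -0.205,  0.127]), 0.67)]
slide_box [(array([0.678, 0.156, 0.033]), 0.9)]
dish [(array([0.401, 0.214, 0.009]), 0.84), (array([0.563, 0.229, 0.171]), 0.18)]
jar []
objective [(array([ 0.427, -0.433,  0.02 ]), 0.23), (array([0.562, 0.23 , 0.171]), 0.18)]
specimen [(array([0.599, 0.4  , 0.036]), 0.67), (array([ 0.599, -0.203,  0.126]), 0.5)]
driver [(array([ 0.43 , -0.433,  0.021]), 0.81)]
top [ 0.24279633 -0.01467777  1.54936229] [ 11.76975107  -0.26505468 -88.82748916] 485.1019891974871 [0.02475663 0.         0.         0.         0.        ]
console [(array([0.545, 0.19 , 0.079]), 0.94), (array([0.673, 0.156, 0.036]), 0.58)]
handle [(array([0.586, 0.399, 0.034]), 0.44), (array([0.551, 0.232, 0.178]), 0.4)]
slot3 [(array([0.541, 0.187, 0.08 ]), 0.64)]
dimmer_bar [(array([0.67 , 0.155, 0.036]), 0.58), (array([ 0.599, -0.204,  0.133]), 0.56)]
slide_box [(array([0.672, 0.155, 0.036]), 0.54)]
dish [(array([0.412, 0.211, 0.006]), 0.73), (array([0.589, 0.402, 0.035]), 0.21)]
jar [(array([ 0.706, -0.198,  0.062]), 0.59), (array([0.547, 0.191, 0.078]), 0.27)]
objective [(array([ 0.488, -0.241,  0.032]), 0.69)]
specimen [(array([0.588, 0.402, 0.032]), 0.51)]
driver [(array([ 0.417, -0.428,  0.019]), 0.82), (array([0.551, 0.225, 0.175]), 0.4)]
```

```bash
python3 - <<'E'
import cv2
for n,(x,y) in {'scene':(0,0),'top':(0,0)}.items():
    i=cv2.imread(f'pics/{n}0.png'); cv2.imwrite(f'pics/{n}0b.png',cv2.resize(i,(784,588)))
E
```

```text
(no output)
```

View pics/scene0.png

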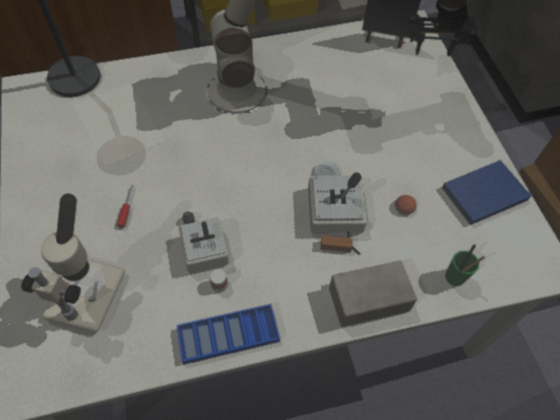

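View pics/top0.png

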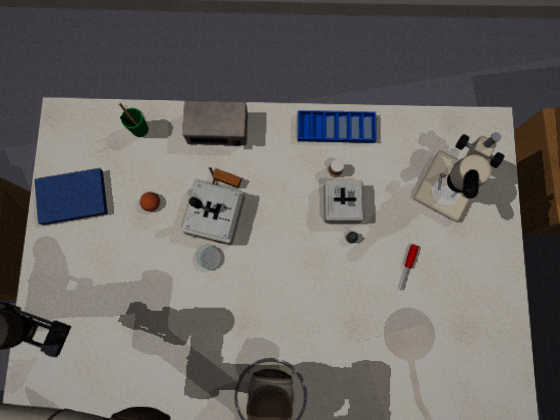

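The scene view shows the selector at about (337,203) with its knob at (354,180). In the top view the selector is at (213,210), with the knob at (197,202). The slide box is close ahead of it and the dish behind. I'll zoom in and fit the pose from the masks.

```bash
cat > fit.py <<'E'
from h import *
from scipy.optimize import least_squares
def boxpts(x,y,a,hz=(0,.08)):
    c,s=np.cos(a),np.sin(a)
    P=np.array([[u,v,z] for z in hz for u,v in((.085,.08),(.085,-.08),(-.085,-.08),(-.085,.08))])
    return P@np.array([[c,s,0],[-s,c,0],[0,0,1]])+[x,y,0]
def pose2w(p,P):
    x,y,a=p;c,s=np.cos(a),np.sin(a)
    return np.atleast_2d(P)@np.array([[c,s,0],[-s,c,0],[0,0,1]])+[x,y,0]
def knob(sh,se,r=.145): return np.array([r*np.cos(se)*np.sin(sh),-r*np.sin(se),.02+r*np.cos(se)*np.cos(sh)])
def plotmask(f,p):
    m=np.zeros((420,560),np.uint8)
    h=cv2.convexHull(proj(f,boxpts(*p)).astype(np.float32)); cv2.fillConvexPoly(m,h.round().astype(int),1); return m
E
python3 - <<'E'
from fit import *
import pickle
fs={}
for n in('scene','top'):
    f=env.grab_frame(n); fs[n]=f
    for t in('console','handle'):
        r=env.trace(f,t); 
        for d in r[:2]:
            m=d['mask']; ys,xs=np.nonzero(m); print(n,t,round(d['score'],2),m.sum(),xs.mean(),ys.mean())
        f[t]=[d['mask'] for d in r]
pickle.dump(fs,open('fs.pkl','wb'))
from scipy.optimize import minimize
def cost(p):
    c=0
    for n in fs:
        f=fs[n]
        m=(f['console'][0]).astype(np.uint8); m=m|sum([k for k in f['handle'][:0]],np.zeros_like(m))
        h=plotmask(f,p); c+=1-(m&h).sum()/(m|h).sum()
    return c
best=min((minimize(cost,[.555,.19,a],method='Nelder-Mead',options=dict(initial_simplex=[[.555,.19,a],[.57,.19,a],[.555,.2,a],[.555,.19,a+.1]])) for a in(-.3,-.2,-.1,0,.1,.2)),key=lambda r:r.fun)
print(best.x,best.fun); p=best.x
for n in fs:
    f=fs[n]; im=f['image'].copy(); im=cv2.convertScaleAbs(im,alpha=1.3)
    c=proj(f,[[p[0],p[1],.08]])[0].astype(int); S=7
    x0,y0=c[0]-45,c[1]-42
    cr=cv2.resize(im[y0:y0+84,x0:x0+90],None,fx=S,fy=S,interpolation=cv2.INTER_CUBIC)
    raw=cr.copy()
    tr=lambda P:((proj(f,P)-[x0,y0]+.5)*S).astype(int)
    q=tr(boxpts(*p)); cv2.polylines(cr,[q[:4],q[4:]],True,(0,0,255),1)
    for P in([.0175,-.015,.08],[.0175,.015,.08],[-.0175,.015,.08],[-.0175,-.015,.08]): cv2.circle(cr,tuple(map(int,tr(pose2w(p,P))[0])),3,(0,255,0),-1)
    for sh,col in((.28,(255,0,0)),(0,(255,255,0)),(-.28,(255,0,255))):
        cv2.circle(cr,tuple(map(int,tr(pose2w(p,knob(sh,-.26)))[0])),4,col,-1)
    cv2.imwrite(f'pics/{n}1.png',cr);cv2.imwrite(f'pics/{n}1raw.png',raw)
E
```

```text
scene console 0.88 3084 336.34889753566796 203.73767833981842
scene handle 0.69 148 353.6216216216216 179.5608108108108
top console 0.68 2880 213.09305555555557 212.04791666666668
top handle 0.48 144 195.14583333333334 202.18055555555554
[ 0.55162147  0.1915986  -0.25547813] 0.2226957158810129
```

View pics/scene1.png

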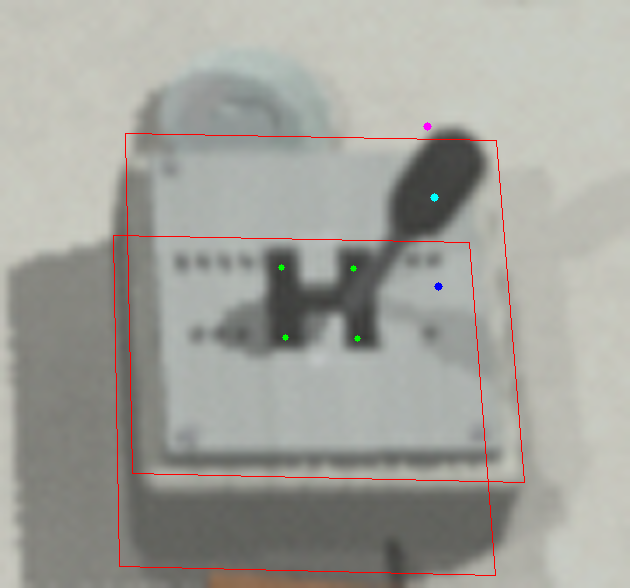

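View pics/top1.png

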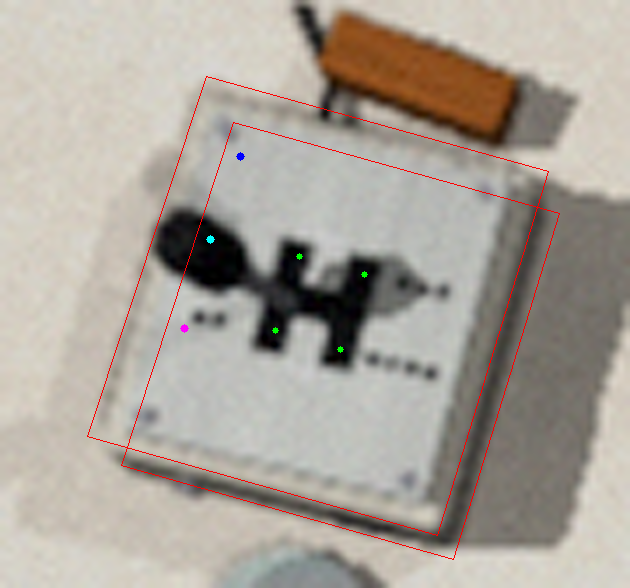

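View pics/top1raw.png

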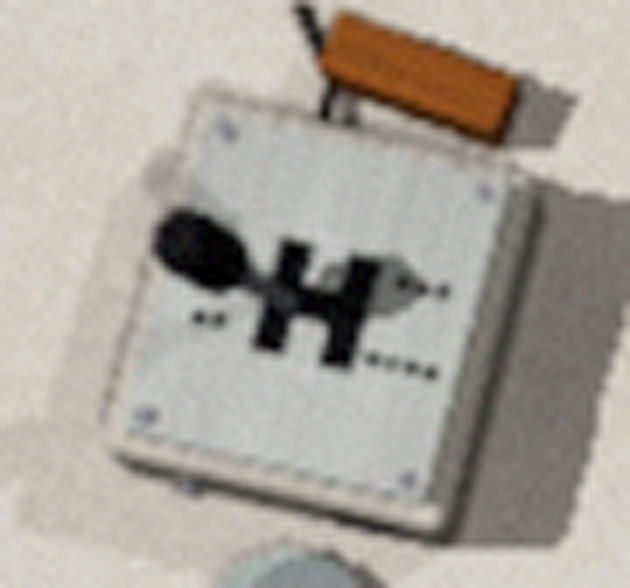

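```bash
cat > ref.py <<'E'
from fit import *
import pickle
fs=pickle.load(open('fs.pkl','rb')); p0=np.array([ 0.55162147,0.1915986,-0.25547813])
C=np.array([[e*.0235,s*.015,.08] for s in(1,-1) for e in(1,-1)])  # LF LB RF RB
px={'top':[[295,242],[268,350],[363,258],[338,365]],'scene':[[362,347],[357,250],[287,348],[282,250]]}
obs={}
for n,f in fs.items():
    c=proj(f,[[p0[0],p0[1],.08]])[0].astype(int); obs[n]=np.array(px[n])/7-.5+[c[0]-45,c[1]-42]
def res(p): return np.concatenate([(proj(fs[n],pose2w(p,C))-obs[n]).ravel() for n in fs])
r=least_squares(res,p0); p=r.x; print('pose',p,'res',np.round(r.fun,1))
kc={}
for n in fs:
    ys,xs=np.nonzero(fs[n]['handle'][0]); kc[n]=np.array([xs.mean(),ys.mean()])
def rk(q): return np.concatenate([proj(fs[n],pose2w(p,knob(*q)))[0]-kc[n] for n in fs])
k=least_squares(rk,[0.,-.26]); print('lever',k.x,np.round(k.fun,1)); print(pose2w(p,knob(*k.x)))
E
python3 ref.py
```

```text
pose [ 0.55054346  0.19330844 -0.2192192 ] res [ 0.1 -0.  -0.5  0.4  0.6 -0.   0.1  0.5  0.4  0.7  0.2 -0.3 -0.   0.6
 -0.4 -0.2]
lever [-0.02546322 -0.26049143] [0.3 0.3 0.3 0.4]
[[0.55518306 0.23053596 0.16006279]]
```

```bash
cat > mv.py <<'E'
from fit import *
P=(0.55054,0.19331,-0.21922)
def Lv(sh,se): return R.from_euler('z',P[2])*R.from_euler('y',sh)*R.from_euler('x',se)
def tool(sh,se,kind,x,y,r,sg=1):
    """kind 'sel': jaws along lever x; 'shf': jaws along lever y. x,y lateral offset, r from pivot (m)"""
    L=Lv(sh,se); M=L.as_matrix()
    Y=-M[:,2]; Z=sg*(M[:,0] if kind=='sel' else M[:,1]); X=np.cross(Y,Z)
    o=R.from_matrix(np.c_[X,Y,Z]).as_euler('xyz',degrees=True)
    return np.array([P[0],P[1],.02])+L.apply([x,y,r]), o
def st(t=''):
    s=env.read_state(); print(t,round(s['clock'],2),np.round(s['position'],4),'F',np.round(s['force'],1)); return s
def pic(name,S=6):
    for n in('scene','top'):
        f=env.grab_frame(n); c=proj(f,[[P[0],P[1],.1]])[0].astype(int); x0,y0=c[0]-50,c[1]-50
        cr=cv2.resize(cv2.convertScaleAbs(f['image'][y0:y0+95,x0:x0+100],alpha=1.3),None,fx=S,fy=S,interpolation=cv2.INTER_CUBIC)
        cv2.imwrite(f'pics/{name}_{n}.png',cr)
E
python3 - <<'E'
from mv import *
for sg in(1,-1):
  for kind,ofs in(('sel',(0,.05)),('shf',(-.06,0))):
    for sh,se,r in((0,-.26,.2),(0,-.26,.128),(0,.27,.128),(.29,.265,.128)):
      p,o=tool(sh,se,kind,*ofs,r,sg); q=env.inverse_kinematics(p,o); print(sg,kind,sh,se,r,np.round(p,3),None if q is None else np.round(q,0))
E
```

```text
1 sel 0 -0.26 0.2 [0.572 0.291 0.2  ] [ 45.  30.   6.   8. -78. 120.]
1 sel 0 -0.26 0.128 [0.568 0.273 0.131] [ 44.  32.  -2.   9. -69. 119.]
1 sel 0 0.27 0.128 [0.554 0.207 0.157] [ 30.  19. -11. -15. -51. 146.]
1 sel 0.29 0.265 0.128 [0.592 0.199 0.151] [ 22.  30.   8. -23. -74. 151.]
1 shf 0 -0.26 0.2 [0.503 0.257 0.213] [  48.   22.   -5.    8.  -76. -153.]
1 shf 0 -0.26 0.128 [0.499 0.238 0.144] [  47.   24.  -13.    8.  -66. -153.]
1 shf 0 0.27 0.128 [0.485 0.173 0.143] [  30.   13.  -21.  -16.  -46. -123.]
1 shf 0.29 0.265 0.128 [0.522 0.165 0.156] [  21.   23.   -3.  -23.  -71. -117.]
-1 sel 0 -0.26 0.2 [0.572 0.291 0.2  ] [ 45.  30.   6.   8. -78. -60.]
-1 sel 0 -0.26 0.128 [0.568 0.273 0.131] [ 44.  32.  -2.   9. -69. -61.]
-1 sel 0 0.27 0.128 [0.554 0.207 0.157] [ 30.  19. -11. -15. -51. -34.]
-1 sel 0.29 0.265 0.128 [0.592 0.199 0.151] [ 22.  30.   8. -23. -74. -29.]
-1 shf 0 -0.26 0.2 [0.503 0.257 0.213] [ 48.  22.  -5.   8. -76.  27.]
-1 shf 0 -0.26 0.128 [0.499 0.238 0.144] [ 47.  24. -13.   8. -66.  27.]
-1 shf 0 0.27 0.128 [0.485 0.173 0.143] [ 30.  13. -21. -16. -46.  57.]
-1 shf 0.29 0.265 0.128 [0.522 0.165 0.156] [ 21.  23.  -3. -23. -71.  63.]
```

```bash
python3 - <<'E'
from mv import *
env.goto(*tool(0,-.26,'sel',0,.075,.2,-1)); env.gripper_to(.18)
p,o=tool(0,-.26,'sel',0,.04,.13,-1); env.move_straight(p,o,rate=.12); st('pre')
pic('pre')
E
```

```text
pre 5.26 [0.5668 0.2642 0.136 ] F [ 0.6 -0.3  0.1]
```

View pics/pre_top.png

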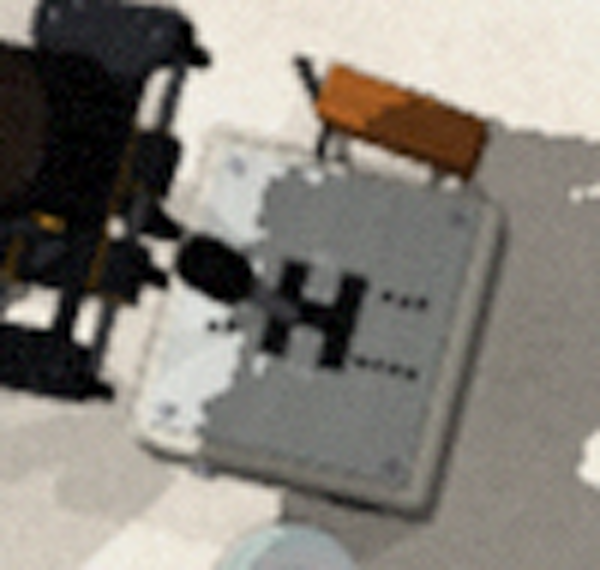

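View pics/pre_scene.png

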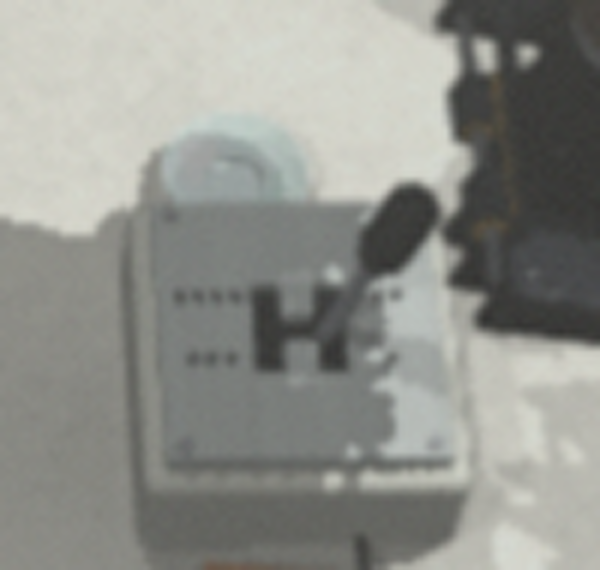

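Both views show the two tips to the left of the knob (top view: tips at about (160,215) and (155,275), knob at (215,268)) and the stick level with the crossbar. I'll push across now.

```bash
python3 - <<'E'
from mv import *
p,o=tool(0,-.26,'sel',0,.021,.13,-1); print(env.move_straight(p,o,rate=.03,force_limit=8)); st('contact')
for se in np.arange(-.18,.27,.08):
    p,o=tool(0,se,'sel',0,.021,.13,-1); h=env.move_straight(p,o,rate=.05,force_limit=10); st(f'{se:.2f} {h}')
    if h: break
pic('x1')
E
```

```text
False
contact 6.14 [0.5624 0.2461 0.1404] F [0.9 1.8 0. ]
-0.18 False 6.5 [0.56   0.2357 0.1445] F [-0.5  1.6  0.8]
-0.10 False 6.86 [0.5579 0.2261 0.1473] F [-0.3  0.9  0. ]
-0.02 False 7.22 [0.5557 0.2162 0.1495] F [-0.7  1.   0.5]
0.06 False 7.58 [0.5534 0.2061 0.1509] F [-0.6  0.9  0.9]
0.14 False 7.93 [0.5512 0.1958 0.1516] F [-0.1  0.9  0.3]
0.22 False 8.29 [0.5489 0.1856 0.1513] F [0.  1.1 0.5]
```

View pics/x1_top.png

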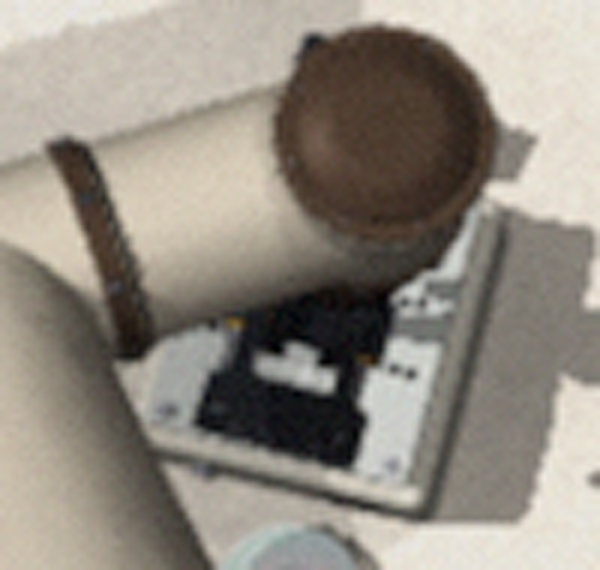

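View pics/x1_scene.png

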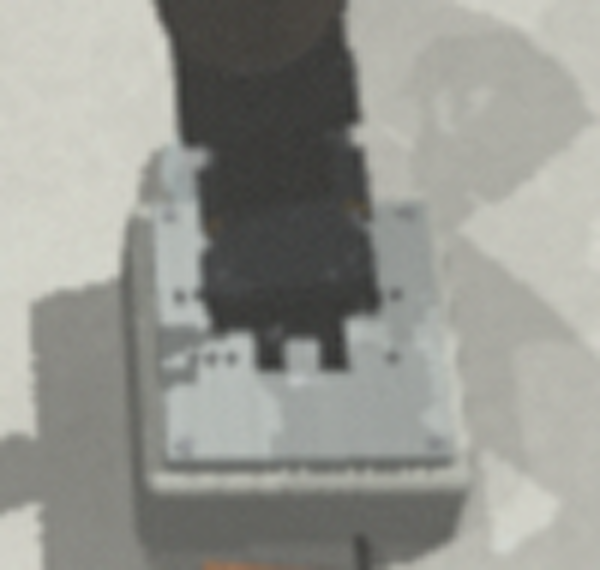

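The hand hides the knob in both views. The steady force of about 1 N in +y suggests the push is still on it. I'll push to the end, back away and look.

```bash
python3 - <<'E'
from mv import *
for se in (.25,.27,.285):
    p,o=tool(0,se,'sel',0,.021,.13,-1); h=env.move_straight(p,o,rate=.03,force_limit=7); st(f'{se:.2f} {h}')
    if h: break
p,o=tool(0,.2,'sel',0,.045,.13,-1);env.move_straight(p,rate=.1); st('back')
p,o=tool(0,-.1,'sel',0,.08,.2,-1);env.move_straight(p,o,rate=.2); st('back')
pic('x2')
E
```

```text
0.25 False 8.68 [0.5481 0.182  0.1511] F [-0.3  1.1 -0.2]
0.27 False 8.93 [0.5475 0.1794 0.1509] F [-0.4  2.6 -0. ]
0.28 False 9.18 [0.5472 0.1778 0.1508] F [0.5 4.4 0. ]
back 9.68 [0.5541 0.211  0.1561] F [ 0.1 -0.2 -0.9]
back 10.32 [0.5717 0.2904 0.2102] F [ 0.7 -1.3 -0.3]
```

View pics/x2_top.png

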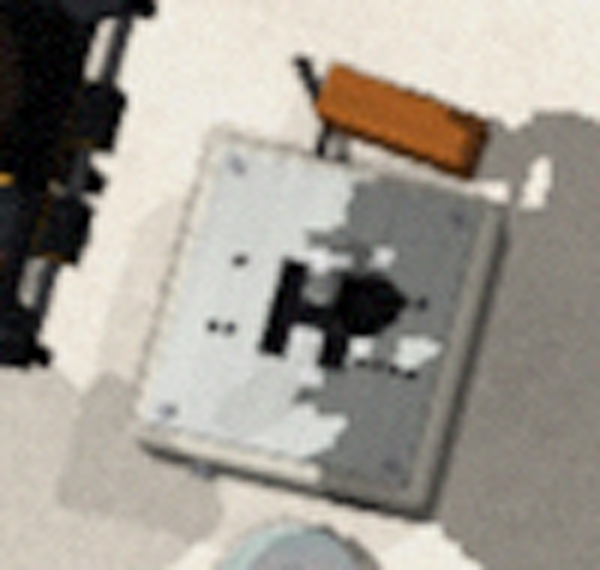

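View pics/x2_scene.png

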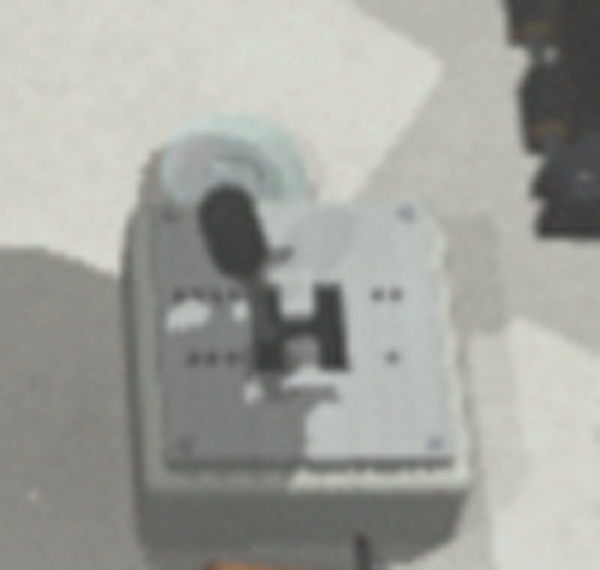

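Top view: the knob is now at (375,303), on the right side and level with the crossbar. In the scene view it is at (235,228). Next I go round behind it and push forward.

```bash
python3 - <<'E'
from mv import *
s=env.read_state(); env.move_straight(np.array(s['position'])+[0,.01,.09],rate=.2)
env.goto(*tool(0,.262,'shf',-.085,0,.25,-1)); st('hi')
p,o=tool(0,.262,'shf',-.05,0,.13,-1); env.move_straight(p,o,rate=.12); st('pre')
pic('x3')
E
```

```text
hi 12.68 [0.4536 0.1487 0.2612] F [-0.5 -0.4  0.4]
pre 13.88 [0.4948 0.1714 0.1464] F [-0.1  0.3  0.1]
```

View pics/x3_top.png

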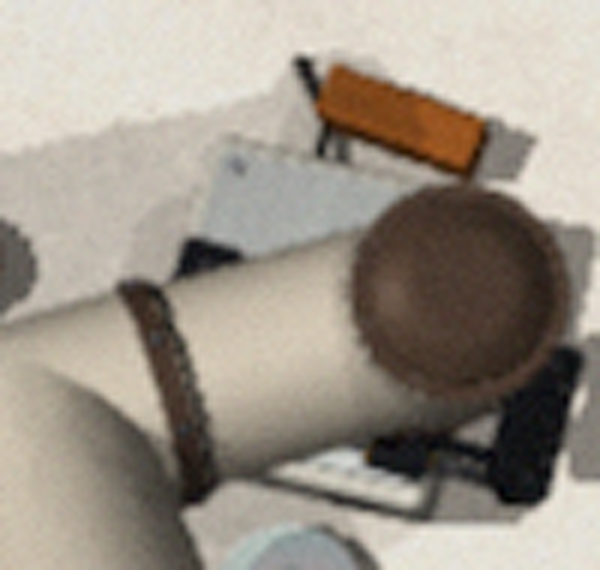

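View pics/x3_scene.png

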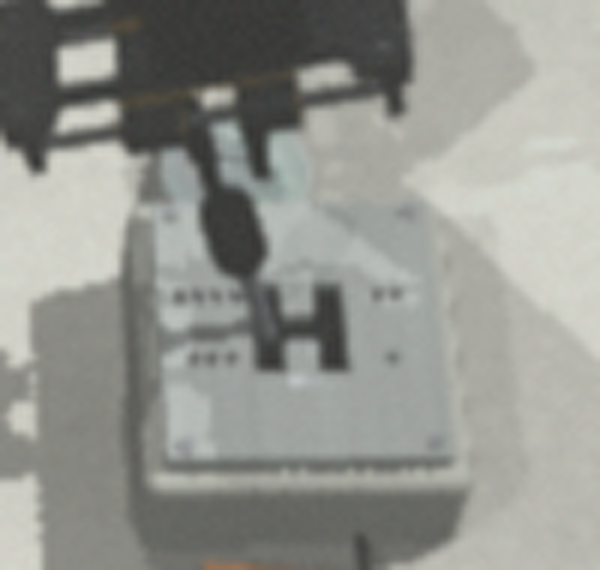

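Scene view: the tips, at (208,178) and (262,172), are centred behind the knob at (233,225).

```bash
python3 - <<'E'
from mv import *
p,o=tool(0,.262,'shf',-.021,0,.13,-1); print(env.move_straight(p,o,rate=.04,force_limit=8)); st('contact')
for sh in (.07,.14,.21,.26,.285,.30,.31):
    p,o=tool(sh,.262,'shf',-.021,0,.13,-1); h=env.move_straight(p,o,rate=.04,force_limit=8); st(f'{sh:.2f} {h}')
    if h: break
pic('x4')
E
```

```text
False
contact 14.85 [0.5223 0.1649 0.1452] F [-2.  -0.1 -0.9]
0.07 False 15.22 [0.5316 0.1629 0.1465] F [-0.8 -0.8 -1. ]
0.14 False 15.6 [0.5401 0.1611 0.1473] F [-0.1 -0.6 -0.3]
0.21 False 15.97 [0.5486 0.1593 0.1472] F [-0.5 -0.6  0.1]
0.26 False 16.28 [0.5548 0.1579 0.1467] F [-1.3  0.8 -0.1]
0.28 False 16.53 [0.5578 0.1572 0.1464] F [-1.7  0.1  0.2]
0.30 False 16.78 [0.5597 0.1567 0.1462] F [-2.4 -1.   0.2]
0.31 False 17.03 [0.5606 0.1564 0.146 ] F [-3.3  0.1  1.6]
```

View pics/x4_scene.png

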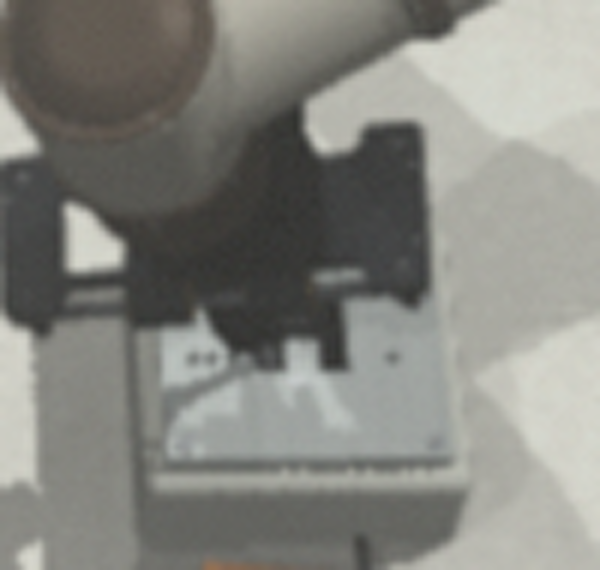

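```bash
python3 - <<'E'
from mv import *
for sh in (.32,.33,.34):
    p,o=tool(sh,.262,'shf',-.021,0,.13,-1); h=env.move_straight(p,o,rate=.02,force_limit=5); s=st(f'{sh:.2f} {h}')
    if h or np.linalg.norm(s['force'])>7: break
p,o=tool(.3,.262,'shf',-.07,0,.13,-1); env.move_straight(p,rate=.1); st('back')
p,o=tool(0,.262,'shf',-.085,0,.25,-1); env.move_straight(p,o,rate=.15)
p=np.array([.33,.1,.33]); env.move_straight(p,rate=.2); st('clear')
pic('x5')
pk={}
for n in('scene','top'):
    f=env.grab_frame(n); r=env.trace(f,'handle'); 
    for d in r[:2]:
        ys,xs=np.nonzero(d['mask']); print(n,round(d['score'],2),xs.mean(),ys.mean(),len(xs),'pred .29/.26',proj(f,pose2w(P,knob(.29,.26)))[0],'upright',proj(f,pose2w(P,knob(0,.26)))[0])
    pk[n]=(f,np.array([np.nonzero(r[0]['mask'])[1].mean(),np.nonzero(r[0]['mask'])[0].mean()])) if r else None
k=least_squares(lambda q:np.concatenate([proj(f,pose2w(P,knob(*q)))[0]-c for f,c in pk.values()]),[.2,.2]);print(k.x,k.fun)
E
```

```text
0.32 False 17.38 [0.5617 0.1562 0.1458] F [-5.4  0.4  2.4]
0.33 False 17.63 [0.5624 0.156  0.1457] F [-6.8 -0.1  4.4]
back 18.31 [0.515  0.167  0.1608] F [-0.2 -0.   0.7]
clear 20.15 [0.3304 0.1002 0.3293] F [-0.1  1.2 -0.5]
scene 0.61 326.8979591836735 194.3673469387755 98 pred .29/.26 [328.34245154 194.26584493] upright [327.5445417  181.18765201]Traceback (most recent call last):
  File "<stdin>", line 15, in <module>
    return func(*args, **kwargs)
    vector_fun = VectorFunction(
        fun_wrapped,
    ...<6 lines>...
        workers=workers
    )
    self._update_fun()
    ~~~~~~~~~~~~~~~~^^
    self.f = self.fun_wrapped(xp_copy(self.x))
             ~~~~~~~~~~~~~~~~^^^^^^^^^^^^^^^^^
    return np.atleast_1d(self.fun(x))
                         ~~~~~~~~^^^
    return self.f(x, *self.args, **self.kwargs)
           ~~~~~~^^^^^^^^^^^^^^^^^^^^^^^^^^^^^^
  File "<stdin>", line 15, in <lambda>
TypeError: cannot unpack non-iterable NoneType object
```

View pics/x5_scene.png

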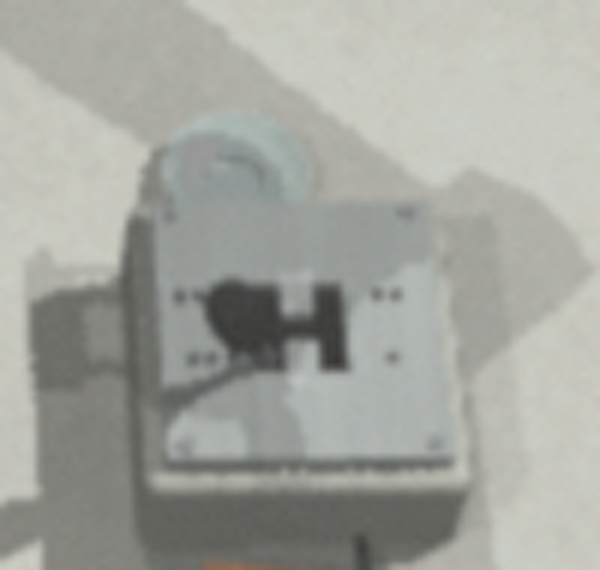

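View pics/x5_top.png

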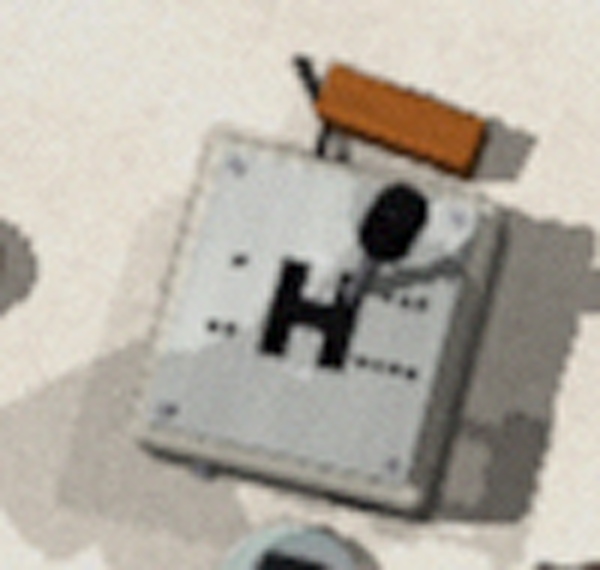

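Both views show the lever forward right. In the top view the knob is at (394,222), with the stick at the forward end of slot three. The scene mask matches 0.29/0.26 within 1.5 px. The network missed the knob in the top view, so I'll use my own threshold there.

```bash
python3 - <<'E'
from mv import *
env.dwell(.3); obs={}
for n in('scene','top'):
    f=env.grab_frame(n); g=f['image'].max(2)
    if n=='top':
        c=proj(f,pose2w(P,knob(.29,.26)))[0].astype(int); m=(g<45).astype(np.uint8); m=cv2.morphologyEx(m,cv2.MORPH_OPEN,np.ones((5,5)))
        k,l,s,cen=cv2.connectedComponentsWithStats(m); i=1+np.argmin(np.linalg.norm(cen[1:]-c,axis=1)); print(cen[i],s[i],c); obs[n]=(f,cen[i])
    else: obs[n]=(f,np.array([326.9,194.37]))
k=least_squares(lambda q:np.concatenate([proj(f,pose2w(P,knob(*q)))[0]-c for f,c in obs.values()]),[.2,.2]);print(k.x,np.round(k.fun,1))
f=env.grab_frame('top')
for t in('slide_box','dish','dimmer_bar'): print(t,[(np.round(d['xyz'],3),round(d['score'],2)) for d in env.search_frame(f,t)[:2]])
E
```

```text
[225. 195.] [221 190   9  11  85] [224 194]
[0.29246881 0.2826505 ] [0.3 0.1 0.2 0.2]
slide_box [(array([0.67 , 0.155, 0.036]), 0.67)]
dish [(array([0.431, 0.222, 0.011]), 0.63)]
dimmer_bar []
```

The lever reads shift 0.29 and select 0.28, which is at the stop. The dish's apparent shift is most likely the hand covering part of it, since it hasn't moved in the scene view.

```bash
python3 - <<'E'
from mv import *
st(); env.close_job()
E
```

```text
21.05 [0.33 0.1  0.33] F [ 0.6  0.2 -0.5]
the job is handed in; nothing more can be done
```

The lever is in the third slot (forward right) with the hand clear, and I handed the job in at about 21 s of the 54 s allowed. No verdict was reported.

I pushed it with slightly opened fingertips, never gripping it: first right along the crossbar, then forward from behind until the force rose at the stop. The tool force I read stayed at or below about 8 N.

**Lever position:** my last fit from both cameras gave shift about 0.29 rad and select about 0.28 rad. The select figure is just past the 0.275 stop, which is within the error of the method. The views before and after the forward push never showed it back towards slot four. I saw no sign of the knob lifting, but did not measure lift separately.

**Checks that failed or disagreed:**
- **Knob in the last top view:** the network missed it, so I located it there by brightness threshold instead.
- **Dish:** the last top-view reading was about 20 mm off its first one. The hand was covering part of it, and in the scene view it looked unmoved.
- **Dimmer bar:** it was not detected in the last top view. The arm never went near it.
- **Other bystanders:** the slide box read the same as at the start. I did not re-measure the jar, objective, specimen or screwdriver, which were away from the pushing area.

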